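# Sort the expired colognes into the return box

## Task

Lift the lid off the grey return box and lay it flat, bar up, on the cork mat. Then take the two expired cologne bottles, the ones with square neck tags, from the tray and stand one upright in each compartment of the box, either way round: the jammed cardboard floors sit at unknown heights, so feel for each floor and set the glass down gently, without dropping it or pressing hard. Leave the round-tagged bottles and everything else where they are.

Things in the scene. Friction and masses are not known exactly. Their poses are not given: they have to be found in the camera images.
- reject_a: Expired cologne bottle, marked by its SQUARE tag. Green glass, upright, 150 mm tall, 0.16 to 0.3 kg: body 52 mm diameter up to 94 mm; white square tag 58 mm wide, 3 mm thick, level round the neck at 100 to 103 mm; chrome cap 34 mm diameter from 103 to 150 mm (grip it from above, tips over the tag). Origin: centre of underside, z up. Starts on the tray, axes 95+ mm apart.
- reject_b: Expired cologne bottle, marked by its SQUARE tag. Green glass, upright, 150 mm tall, 0.16 to 0.3 kg: body 52 mm diameter up to 94 mm; white square tag 58 mm wide, 3 mm thick, level round the neck at 100 to 103 mm; chrome cap 34 mm diameter from 103 to 150 mm (grip it from above, tips over the tag). Origin: centre of underside, z up. Starts on the tray, axes 95+ mm apart.
- keep_a: Cologne bottle to leave alone: ROUND tag. Green glass, upright, 150 mm tall, 0.16 to 0.3 kg: body 52 mm diameter up to 94 mm; white round tag 58 mm wide, 3 mm thick, level round the neck at 100 to 103 mm; chrome cap 34 mm diameter from 103 to 150 mm (grip it from above, tips over the tag). Origin: centre of underside, z up. Starts on the tray, axes 95+ mm apart.
- keep_b: Cologne bottle to leave alone: ROUND tag. Green glass, upright, 150 mm tall, 0.16 to 0.3 kg: body 52 mm diameter up to 94 mm; white round tag 58 mm wide, 3 mm thick, level round the neck at 100 to 103 mm; chrome cap 34 mm diameter from 103 to 150 mm (grip it from above, tips over the tag). Origin: centre of underside, z up. Starts on the tray, axes 95+ mm apart.
- keep_c: Cologne bottle to leave alone: ROUND tag. Green glass, upright, 150 mm tall, 0.16 to 0.3 kg: body 52 mm diameter up to 94 mm; white round tag 58 mm wide, 3 mm thick, level round the neck at 100 to 103 mm; chrome cap 34 mm diameter from 103 to 150 mm (grip it from above, tips over the tag). Origin: centre of underside, z up. Starts on the tray, axes 95+ mm apart.
- tray: Flat wooden tray, fixed, 190 (x) x 300 (y) x 6 mm, under the bottles. Origin: centre of its underside.
- box: Grey return box, fixed, 200 (x) x 105 (y) x 90 mm high, open-topped, walls 5 mm; a wall across its x makes two compartments, 92 x 95 mm inside. Origin: centre of underside. Each has a cardboard false floor jammed at its own unreported height, top face 11 to 66 mm above the ledge (find it by touch, or look with the lid off); it gives 0.5 mm per N up to 6 mm, then is rigid.
- cell_near (a point): Centre of the mouth (rim level, 90 mm above the ledge) of the box's compartment at its -x end, nearer the robot.
- cell_far (a point): The same for the compartment at the box's +x end.
- lid: Loose grey lid, 204 x 109 mm, 0.13 to 0.25 kg, on the box at the start, x along the box's x. Two ribs 8 mm deep below, hanging inside the box with play; 5 mm plate 8 to 13 mm above the origin; grip bar at mid top, 70 (x) x 20 (y) mm, 13 to 50 mm above the origin. Origin: centre of the ribs' underside (82 mm above the ledge at the start), z up. It stands on its ribs.
- mat: Cork mat, fixed, 220 (x) x 130 (y) x 3 mm, on the ledge between the box and the tray: the lid's place. Origin: centre of its underside.
- jar: Bystander: squat cream jar, 54 mm diameter, 38 mm tall, on a corner of the tray. Origin: centre of underside.
- cup: Bystander: beige plastic cup, rim 72 mm diameter, 95 mm tall, on the robot's side of the tray. Origin: centre of underside.
- mug: Bystander: white ceramic mug, 80 mm diameter, 90 mm tall, beyond the cork mat. Origin: centre of underside.
- tweezers: Bystander: chrome tweezers lying flat, 95 mm long, about 8 mm high, on the robot's side of the cork mat. Origin: centre of underside.

How it is judged (in metres and radians):
On the way, in this order (a step that is already met when the one before it is completed fails the run):
1. the lid lies flat on the cork mat, let go (horizontal distance between lid and mat below 0.06 m and height (world z) of lid below 0.01 m and angle between lid's own z axis and vertical below 0.1 rad and linear speed of lid below 0.03 m/s and contact force between the fingers and lid below 0.05 N), for 0.2 s.
2. one square-tagged bottle stands in a compartment, let go (((horizontal distance between reject_a and cell_near below 0.034 m and z of reject_a in the frame of box below 0.085 m and angle between reject_a's own z axis and vertical below 0.1 rad and linear speed of reject_a below 0.03 m/s and contact force between the fingers and reject_a below 0.05 N) or (horizontal distance between reject_a and cell_far below 0.034 m and z of reject_a in the frame of box below 0.085 m and angle between reject_a's own z axis and vertical below 0.1 rad and linear speed of reject_a below 0.03 m/s and contact force between the fingers and reject_a below 0.05 N) or (horizontal distance between reject_b and cell_near below 0.034 m and z of reject_b in the frame of box below 0.085 m and angle between reject_b's own z axis and vertical below 0.1 rad and linear speed of reject_b below 0.03 m/s and contact force between the fingers and reject_b below 0.05 N) or (horizontal distance between reject_b and cell_far below 0.034 m and z of reject_b in the frame of box below 0.085 m and angle between reject_b's own z axis and vertical below 0.1 rad and linear speed of reject_b below 0.03 m/s and contact force between the fingers and reject_b below 0.05 N))), for 0.2 s.
At the end, for the whole second after the job is handed in: Lid flat (0.1 rad), bar up, on the mat, centres within 60 mm; the square-tagged bottles upright (0.1 rad), one in each compartment, at rest, released; the round-tagged bottles upright and within 20 mm of their starts (all of step 1 and (((horizontal distance between reject_a and cell_near below 0.034 m and z of reject_a in the frame of box below 0.085 m and angle between reject_a's own z axis and vertical below 0.1 rad and linear speed of reject_a below 0.03 m/s and contact force between the fingers and reject_a below 0.05 N) and (horizontal distance between reject_b and cell_far below 0.034 m and z of reject_b in the frame of box below 0.085 m and angle between reject_b's own z axis and vertical below 0.1 rad and linear speed of reject_b below 0.03 m/s and contact force between the fingers and reject_b below 0.05 N)) or ((horizontal distance between reject_b and cell_near below 0.034 m and z of reject_b in the frame of box below 0.085 m and angle between reject_b's own z axis and vertical below 0.1 rad and linear speed of reject_b below 0.03 m/s and contact force between the fingers and reject_b below 0.05 N) and (horizontal distance between reject_a and cell_far below 0.034 m and z of reject_a in the frame of box below 0.085 m and angle between reject_a's own z axis and vertical below 0.1 rad and linear speed of reject_a below 0.03 m/s and contact force between the fingers and reject_a below 0.05 N))) and distance of each of keep_a, keep_b, keep_c from where it was at the start of the episode below 0.02 m and angle between each of keep_a, keep_b, keep_c's own z axis and vertical below 0.1 rad); the robot touches nothing.
It fails at once if a square-tagged bottle is dropped or falls over (moves faster than 0.4 m/s, a fall of about 8 mm, while the fingers grip it with less than 5 N) ((linear speed of reject_a above 0.4 m/s and contact force between the fingers and reject_a below 5 N) or (linear speed of reject_b above 0.4 m/s and contact force between the fingers and reject_b below 5 N)).
It fails at once if a square-tagged bottle is pressed or struck against the box or its floors with more than 30 N (contact force between any of reject_a, reject_b and box above 30 N).
It fails at once if a round-tagged bottle is shifted more than 20 mm or tipped more than 0.3 rad (distance of any of keep_a, keep_b, keep_c from where it was at the start of the episode above 0.02 m or angle between any of keep_a, keep_b, keep_c's own z axis and vertical above 0.3 rad).
It fails at once if the jar, cup, mug or tweezers are shifted more than 30 mm (distance of any of jar, cup, mug, tweezers from where it was at the start of the episode above 0.03 m).
It also fails if it takes over 67 s, if anything falls off the work surface, if the arm or the gripper's body presses on something with over 40 N, if the wrist force passes 120 N, or if a joint passes its speed limit or range.

## Robot

A 6-joint arm with a two-finger parallel gripper is mounted at the origin on the work surface. World frame = base frame: x ahead of the robot, y to its left, z up, the work surface at z = 0. Lengths are in mm, angles in degrees, forces in N, time in s.
With the tool pointing down it reaches from about 350 to 850 mm from the base axis. Payload 8.1 kg.
Tool frame: the origin (TCP) lies at the very end of the fingers, on their centre line; the grasp point (between the pads) lies 19 mm behind it; z points along the fingers, y is the line along which they close (so a half turn about z gives the same grasp; the last joint's range is limited). The gripper opens to 85 mm and grips with 20 to 120 N. Pads are 22 mm wide; open, the fingers measure 114 mm over their backs; the gripper's body (76 mm by 85 mm) begins 54 mm behind the grasp point. The pads swing forward as they close: fully open they stand 13 mm farther back than shut.
Start: joints at [-74.221, 7.471, 85.268, -0, 87.261, -4.893], TCP at [211.834, -561.366, 231.292] pointing down, gripper open.
Joint ranges: [-169.43, 169.43], [-51.17, 129.36], [1.28, 143.12], [-76.62, 256.62], [0, 156.53], [-152.29, 152.29]. Speed limits (degrees/s): [136.94, 136.94, 159.86, 180, 180, 180].

## Interface

Orientations are given as [roll, pitch, yaw] about the fixed x, y, z axes, in that order (R = Rz(yaw) Ry(pitch) Rx(roll)).
In Python, from bench import sense, eyes, job, models gives the robot as it stands. The module is installed in compiled form; this text tells all that it offers.
- The arm moves only by the tool apply_moves, never from a script. Its argument "rows" is a list of rows, each a list of 6 numbers: the shift along the tool's x, y, z in mm, then the turn, a rotation vector about the tool's x, y, z in rad. In form: [[dx, dy, dz, rx, ry, rz], ...]. A call has exactly 5 rows; each row shifts and turns the commanded pose from where the row before left it, along the tool's axes as they then stand; what a row does not reach is not made up. A row lasts 1/8 s, in which the tool goes at most 62.5 mm and 10.7 degrees, less where a joint would pass 70% of its speed; a pose out of reach is approached as far as the arm can. A call is refused whole if a number of a shift passes 62.5 or a number of a turn 0.188, either way. A call with a gripper value outside its range is refused whole. "fingers" is the finger opening in mm, from 0 to 85.4, set as the call begins (left out, the last holds). The fingers move at their own pace and stop on an object; "grip_force" is the grip in N (left out, the last holds). Time passes only in rows, so rows that do not move let the fingers close, or fill a call up. It gives the time, the measured TCP pose, the force, the opening and the grip force at its end, in the units of the state.
- sense(): the state, without advancing time (a new reading comes with each control period).
- eyes.snapshot(name): name is "scene" or "side" or "wrist"; returns (picture, depth): 480x640x3 uint8, red, green, blue; 480x640 float32, mm along the optical axis (not along the pixel's ray), 0 where there is no reading.
- eyes.get_calibration(name): a dict with "intrinsics" (3x3 intrinsics, pixels), "R" (3x3) and "t" (3): a world point X has camera coordinates R X + t; the wrist camera has in their place "mount" (4x4, takes a point from camera to tool coordinates, whose origin is the TCP and whose axes are the flange's). Camera axes: x right, y down, z forward; pixel columns grow to the right and rows downward; lengths in mm; the calibration is good to about 2 mm. A picture is of the moment at which its call begins: read the wrist's pose just before it. get_calibration takes no time and is no camera call.
- job.hand_in(): hands the job in; it is judged then, once.
Trained networks look in the newest picture that a camera, given by its name, has taken for a name from the list of things; names that differ only in an ending like _2 or _b are one class to them, and where a whole thing is asked for, a point or a joint stands for the part that bears it (a point fixed in the world has none). Each returns a list of dicts, best first, with "confidence" (0 to 1); they miss things now and then, are a little off and sometimes report something else, mostly with a low value. They report only what shows in the picture. A call takes as long as a camera call.
- models.boxes_of(name, camera): "xyz" ([x, y, z] in mm, in world coordinates, good to about 4 mm: the middle of the surface that is visible of it).
- models.cut_out(name, camera): "pixels" (480x640 bool, what is visible of it).
- models.place_of(name, camera): "xyz" ([x, y, z] in mm, in world coordinates, good to about 4 mm: a listed point, or the origin of a listed thing).
The state is a dict: "time": time; "joint_pos": joint angles; "qd": joint speeds; "joint_efforts": joint torques, N m; "tool_pos": TCP position; "tcp_rot": TCP orientation; "ft_force": force on the tool from outside, world axes, zero at the start; "wrist_torque": the same for the moment, N m; "finger_gap": finger opening in mm; "grip_force": force on a finger pad.
Only numpy, scipy, OpenCV 4.12 (cv2) and the standard library are available. Lean on these libraries where they do the work, as an engineer would, in place of code of your own. Each camera call takes 0.05 s, during which the arm holds its last target. There are 200 camera calls.

## Working session

There is one attempt and no reset: what is moved stays moved. The work goes in short steps, Python scripts to look and compute and a tool call to move; the robot and the scene stay as the last step left them, time stands still between calls to the robot, and variables do not carry over. Pictures are saved under pics/ and viewed, at most 10 in all, crops included, and the job is handed in when it is done.

Besides the shell and the picture viewer there is one more tool, called after ">>>" by a JSON object that holds its "api" and its "payload", one argument or row to a line. apply_moves: Moves the arm, as the interface text tells. Its arguments: {"type":"object","properties":{"rows":{"type":"array"},"fingers":{"type":"number"},"grip_force":{"type":"number"}},"required":["rows"]}

```bash
mkdir -p pics; cat > h.py <<'E'
from bench import sense, eyes, job, models
import numpy as np, cv2
def snap(c,f=None):
    p,d=eyes.snapshot(c)
    if f: cv2.imwrite('pics/'+f,p[:,:,::-1])
    return p,d
E
python3 - <<'E'
from h import *
s=sense(); print(s['time'],s['tool_pos'],s['tcp_rot'],s['ft_force'])
for c in ['scene','side']:
    p,d=snap(c,c+'0.png')
    K=eyes.get_calibration(c); print(c,(-K['R'].T@K['t']).round())
    for n in (['reject_a','keep_a','lid','box','mat','cup','jar','mug','tweezers','tray'] if c=='scene' else ['reject_a','keep_a','lid','mat']):
        print(n,[(np.round(r['xyz']).tolist(),round(r['confidence'],2)) for r in models.place_of(n,c)])
print(sense()['time'])
a=cv2.imread('pics/scene0.png');b=cv2.imread('pics/side0.png')
cv2.imwrite('pics/both.png',cv2.resize(np.vstack([a,b]),(400*1,600)))
E
```

```text
0.0 [ 211.68772594 -560.83767099  230.25280482] [-1.79895453e+02 -9.57540942e-03  2.06747161e+01] [-1.11079027 -0.73080301  0.84606699]
scene [992. 587. 692.]
reject_a [([552.0, 311.0, 9.0], 0.86), ([645.0, 255.0, 7.0], 0.72), ([752.0, -39.0, -3.0], 0.49)]
keep_a [([546.0, 108.0, 5.0], 0.92), ([552.0, 208.0, 4.0], 0.88), ([642.0, 156.0, 8.0], 0.75)]
lid [([570.0, -294.0, 81.0], 0.85)]
box [([567.0, -296.0, -2.0], 0.78), ([641.0, 155.0, 6.0], 0.7), ([524.0, -83.0, 2.0], 0.65), ([647.0, 254.0, 4.0], 0.3)]
mat [([524.0, -82.0, 1.0], 0.67)]
cup [([364.0, 183.0, -0.0], 0.78)]
jar [([657.0, 89.0, 6.0], 0.94), ([645.0, 257.0, 4.0], 0.74), ([551.0, 311.0, 6.0], 0.56)]
mug [([752.0, -39.0, -2.0], 0.76), ([367.0, -30.0, -3.0], 0.63)]
tweezers [([366.0, -30.0, -2.0], 0.72), ([519.0, -301.0, 89.0], 0.51)]
tray []
side [ 321. -519.  513.]
reject_a [([553.0, 306.0, 3.0], 0.94), ([645.0, 257.0, 4.0], 0.71)]
keep_a [([640.0, 156.0, 4.0], 0.91), ([551.0, 206.0, 6.0], 0.8), ([553.0, 109.0, 8.0], 0.66)]
lid []
mat [([524.0, -80.0, 0.0], 0.75)]
0.8
```

View pics/scene0.png

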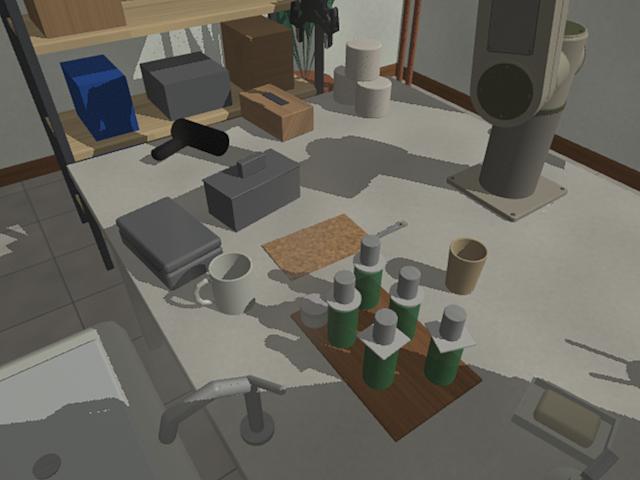

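Square tags show at pixels (385,340) and (450,340), which match the network's (645,256) and (552,309). The round tags are the other three. Next I'll refine positions and yaws from depth.

```bash
cat >> h.py <<'E'
def cloud(c,d):
    k=eyes.get_calibration(c);K=k['intrinsics']
    v,u=np.mgrid[:480,:640]
    P=np.stack([(u-K[0,2])/K[0,0]*d,(v-K[1,2])/K[1,1]*d,d],-1)
    if c=='wrist':
        s=sense();from scipy.spatial.transform import Rotation as R
        M=k['mount'];P=P@M[:3,:3].T+M[:3,3]
        W=P@R.from_euler('xyz',s['tcp_rot'],degrees=True).as_matrix().T+s['tool_pos']
    else: W=(P-k['t'])@k['R']
    W[d<=0]=np.nan
    return W
def rect(W,xy,r,z0,z1):
    m=(np.hypot(W[...,0]-xy[0],W[...,1]-xy[1])<r)&(W[...,2]>z0)&(W[...,2]<z1)
    Q=W[m].astype(np.float32)
    if len(Q)<10: return len(Q)
    z=np.median(Q[:,2]); q=cv2.minAreaRect(Q[:,:2])
    return len(Q),round(float(z),1),np.round(q[0],1),np.round(q[1],1),round(q[2],1)
E
python3 - <<'E'
from h import *
for c in ['scene','side']:
    p,d=snap(c); W=cloud(c,d)
    print(c)
    print('bar',rect(W,(569,-295),70,124,140))
    print('lidtop',rect(W,(569,-295),140,88,100))
    for xy in [(552,308),(645,256),(546,108),(552,208),(642,156)]:
        print(xy,'cap',rect(W,xy,35,147,165),'tag',rect(W,xy,46,97,112))
    print('mug',rect(W,(752,-39),90,75,110))
E
```

```text
sceneTraceback (most recent call last):
  File "<stdin>", line 5, in <module>
  File "h.py", line 22, in rect
    z=np.median(Q[:,2]); q=cv2.minAreaRect(Q[:,:2])
                           ~~~~~~~~~~~~~~~^^^^^^^^^
cv2.error: OpenCV(4.12.0) /io/opencv/modules/imgproc/src/convhull.cpp:143: error: (-215:Assertion failed) total >= 0 && (depth == CV_32F || depth == CV_32S) in function 'convexHull'
```

View pics/side0.png

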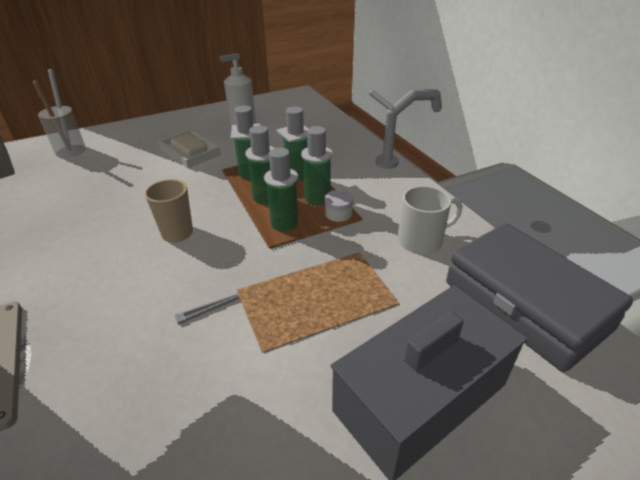

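The side view confirms the square tags at the back, around (245,130) and (293,130). The lid bar is at (435,340) and the mat at (318,300).

```bash
sed -i 's/cv2.minAreaRect(Q\[:,:2\])/cv2.minAreaRect(Q[:,:2].copy())/' h.py
python3 - <<'E'
from h import *
for c in ['scene','side']:
    p,d=snap(c); W=cloud(c,d)
    print(c)
    print('bar',rect(W,(569,-295),70,124,140))
    print('lidtop',rect(W,(569,-295),140,88,100))
    for xy in [(552,308),(645,256),(546,108),(552,208),(642,156)]:
        print(xy,'cap',rect(W,xy,35,147,165),'tag',rect(W,xy,46,97,112))
    print('mug',rect(W,(752,-39),90,75,110))
E
```

```text
scene
bar (215, 131.0, array([ 568.3, -294.4]), array([69.5, 24.4]), 8.2)
lidtop (1955, 95.0, array([ 567. , -294.6]), array([205.4, 114.8]), 11.0)
(552, 308) cap (390, 155.9, array([553.7, 307.3]), array([34.3, 33. ]), 87.4) tag (741, 109.3, array([552.5, 307.5]), array([59.3, 59.9]), 69.4)
(645, 256) cap (396, 155.8, array([642.5, 255.3]), array([33.6, 32.1]), 50.9) tag (735, 109.1, array([641.6, 254.7]), array([59.5, 59.5]), 5.0)
(546, 108) cap (257, 155.9, array([551. , 108.9]), array([32.6, 33. ]), 15.8) tag (388, 108.9, array([553.1, 111.1]), array([51.8, 57.2]), 49.8)
(552, 208) cap (314, 155.7, array([549.9, 206.3]), array([33. , 33.2]), 12.3) tag (458, 109.1, array([552. , 208.9]), array([52.9, 56.7]), 45.0)
(642, 156) cap (315, 155.8, array([642.4, 154.9]), array([33.2, 32.6]), 13.6) tag (461, 108.9, array([644.1, 157.7]), array([53.3, 56.5]), 50.9)
mug (721, 84.4, array([754.7, -37.8]), array([86.8, 80.2]), 36.5)
side
bar (1124, 131.9, array([ 565.9, -296.4]), array([70.7, 20.1]), 10.6)
lidtop (13475, 95.3, array([ 567.1, -295.7]), array([206. , 109.8]), 10.5)
(552, 308) cap (159, 155.4, array([552.9, 302.8]), array([33.2, 31.8]), 68.4) tag (201, 108.9, array([552.3, 305.7]), array([60.3, 56.5]), 68.3)
(645, 256) cap (161, 155.5, array([640.4, 250.3]), array([32.5, 32.1]), 72.3) tag (289, 109.0, array([639.3, 250.2]), array([60. , 61.1]), 84.9)
(546, 108) cap (245, 155.8, array([549.3, 105.1]), array([32.6, 32.5]), 41.2) tag (397, 108.9, array([548.4, 103.3]), array([52.3, 57.4]), 69.5)
(552, 208) cap (199, 155.8, array([548.6, 203.6]), array([32.1, 33.7]), 11.9) tag (257, 108.9, array([547.4, 200.5]), array([49.5, 54.4]), 74.2)
(642, 156) cap (206, 155.7, array([641.7, 152.1]), array([33.9, 32.1]), 43.5) tag (335, 109.0, array([640.2, 150. ]), array([51. , 54.6]), 65.7)
mug (885, 84.3, array([756.4, -38.7]), array([90.8, 79.2]), 30.8)
```

>>> {"api": "apply_moves", "payload": {
  "rows": [
    [53, -15, 0, 0, 0, 0],
    [53, -15, 0, 0, 0, 0],
    [53, -15, 0, 0, 0, 0],
    [53, -15, 0, 0, 0, 0],
    [53, -15, 0, 0, 0, 0]
  ],
  "fingers": 60,
  "grip_force": 40
}}

```text
time: 1.58
tool_pos: [434.6, -396.4, 231.5]
tcp_rot: [180.0, -0.0, 20.7]
ft_force: [0.3, -0.8, -0.2]
finger_gap: 59.9
grip_force: 0.0
```

>>> {"api": "apply_moves", "payload": {
  "rows": [
    [53, -15, 0, 0, 0, 0],
    [53, -15, 0, 0, 0, 0],
    [53, -15, 0, 0, 0, 0],
    [0, 0, 25, 0, 0, 0.09],
    [0, 0, 25, 0, 0, 0.09]
  ]
}}

```text
time: 2.2
tool_pos: [567.1, -298.6, 180.9]
tcp_rot: [180.0, -0.0, 10.3]
ft_force: [-0.7, 0.7, -0.0]
finger_gap: 59.8
grip_force: 0.0
```

```bash
cat >> h.py <<'E'
from scipy.spatial.transform import Rotation as Rot
def to(x,y,z,yaw=None):
    "deltas in current tool axes to a world TCP target"
    s=sense(); R=Rot.from_euler('xyz',s['tcp_rot'],degrees=True).as_matrix()
    print('t',round(s['time'],2),'tcp',np.round(s['tool_pos'],1),'rot',np.round(s['tcp_rot'],1),'F',np.round(s['ft_force'],1),'gap',round(s['finger_gap'],1))
    out=R.T@(np.array([x,y,z])-s['tool_pos']); print('tool delta',out.round(1))
    if yaw is not None:
        t=Rot.from_euler('xyz',[180,0,yaw],degrees=True).as_matrix(); print('turn',Rot.from_matrix(R.T@t).as_rotvec().round(3))
E
python3 -c "
from h import *
to(567,-295.3,103,10.5)
p,d=snap('side'); m=models.cut_out('mat','side'); 
m=m[0]['pixels']; W=cloud('side',d)[m]; q=cv2.minAreaRect(W[:,:2].astype(np.float32).copy());print(q)
"
```

```text
t 2.2 tcp [ 567.1 -298.6  180.9] rot [180.   -0.   10.3] F [-0.7  0.7 -0. ] gap 59.8
tool delta [ 0.4 -3.3 77.9]
turn [ 0.001 -0.001 -0.004]
((667.2197265625, 354.8829345703125), (555.640625, 57.764373779296875), 64.61663818359375)
```

>>> {"api": "apply_moves", "payload": {
  "rows": [
    [0, -3, 26, 0, 0, 0],
    [0, 0, 26, 0, 0, 0],
    [0, 0, 20, 0, 0, 0],
    [0, 0, 6, 0, 0, 0],
    [0, 0, 0, 0, 0, 0]
  ]
}}

```text
time: 2.92
tool_pos: [565.7, -296.6, 103.6]
tcp_rot: [180.0, -0.0, 10.4]
ft_force: [0.3, -0.8, -0.4]
finger_gap: 60.1
grip_force: 0.0
```

>>> {"api": "apply_moves", "payload": {
  "rows": [
    [0, 0, 0, 0, 0, 0],
    [0, 0, 0, 0, 0, 0],
    [0, 0, 0, 0, 0, 0],
    [0, 0, 0, 0, 0, 0],
    [0, 0, 0, 0, 0, 0]
  ],
  "fingers": 0
}}

```text
time: 3.55
tool_pos: [566.3, -296.8, 104.5]
tcp_rot: [179.9, -0.1, 10.4]
ft_force: [0.1, -0.2, 5.8]
finger_gap: 19.2
grip_force: 41.2
```

```bash
python3 -c "
from h import *
k=eyes.get_calibration('side')
C=-k['R'].T@k['t']
for uv in [(240,293),(358,257),(397,300),(264,343)]:
    r=k['R'].T@np.linalg.inv(k['intrinsics'])@np.array([*uv,1.]); print((C+r*(3-C[2])/r[2]).round())
to(524,-81,160)"
```

```text
[420. -24.   3.]
[628. -34.   3.]
[ 632. -147.    3.]
[ 420. -132.    3.]
t 3.55 tcp [ 566.3 -296.8  104.5] rot [ 1.799e+02 -1.000e-01  1.040e+01] F [ 0.1 -0.2  5.8] gap 19.2
tool delta [  -2.7 -219.8  -55.8]
```

>>> {"api": "apply_moves", "payload": {
  "rows": [
    [0, 0, -6, 0, 0, 0],
    [0, 0, -14, 0, 0, 0],
    [0, 0, -20, 0, 0, 0],
    [0, -10, -10, 0, 0, 0],
    [0, -28, 0, 0, 0, 0]
  ]
}}

```text
time: 4.18
tool_pos: [559.7, -259.7, 155.7]
tcp_rot: [179.9, -0.2, 10.3]
ft_force: [0.2, 0.6, -2.9]
finger_gap: 19.0
grip_force: 40.3
```

>>> {"api": "apply_moves", "payload": {
  "rows": [
    [0, -40, 0, 0, 0, 0],
    [0, -45, 0, 0, 0, 0],
    [-1, -45, 0, 0, 0, 0],
    [-1, -35, 0, 0, 0, 0],
    [0, -15, 0, 0, 0, 0]
  ]
}}

```text
time: 4.8
tool_pos: [524.1, -80.3, 154.0]
tcp_rot: [-180.0, -0.0, 10.5]
ft_force: [-0.3, 0.5, -1.7]
finger_gap: 19.1
grip_force: 40.2
```

>>> {"api": "apply_moves", "payload": {
  "rows": [
    [0, 0, 15, 0, 0, 0.06],
    [0, 0, 25, 0, 0, 0.09],
    [0, 0, 25, 0, 0, 0.09],
    [0, 0, 25, 0, 0, 0],
    [0, 0, 15, 0, 0, 0]
  ]
}}

```text
time: 5.42
tool_pos: [523.9, -82.6, 47.2]
tcp_rot: [-180.0, 0.1, -3.4]
ft_force: [-1.0, 0.4, -1.3]
finger_gap: 19.3
grip_force: 40.2
```

```bash
python3 -c "
from h import *
to(525,-83,25,-3.5)"
```

```text
t 5.42 tcp [523.9 -82.6  47.2] rot [-1.8e+02  1.0e-01 -3.4e+00] F [-1.   0.4 -1.3] gap 19.3
tool delta [ 1.1  0.4 22.2]
turn [-0.     0.001  0.002]
```

>>> {"api": "apply_moves", "payload": {
  "rows": [
    [0, 0, 9, 0, 0, 0],
    [0, 0, 6, 0, 0, 0],
    [0, 0, 3, 0, 0, 0],
    [0, 0, 2, 0, 0, 0],
    [0, 0, 1, 0, 0, 0]
  ]
}}

```text
time: 6.05
tool_pos: [524.8, -82.4, 27.6]
tcp_rot: [180.0, -0.0, -3.4]
ft_force: [0.6, 0.2, -1.6]
finger_gap: 19.2
grip_force: 40.2
```

>>> {"api": "apply_moves", "payload": {
  "rows": [
    [0, 0, 0.7, 0, 0, 0],
    [0, 0, 0.7, 0, 0, 0],
    [0, 0, 0.5, 0, 0, 0],
    [0, 0, 0.5, 0, 0, 0],
    [0, 0, 0.3, 0, 0, 0]
  ]
}}

```text
time: 6.68
tool_pos: [524.5, -82.4, 25.4]
tcp_rot: [180.0, 0.0, -3.4]
ft_force: [-7.0, 1.8, 10.0]
finger_gap: 19.3
grip_force: 41.8
```

>>> {"api": "apply_moves", "payload": {
  "rows": [
    [0, 0, -0.5, 0, 0, 0],
    [0, 0, 0, 0, 0, 0],
    [0, 0, 0, 0, 0, 0],
    [0, 0, 0, 0, 0, 0],
    [0, 0, -10, 0, 0, 0]
  ],
  "fingers": 50
}}

```text
time: 7.3
tool_pos: [523.6, -82.1, 34.5]
tcp_rot: [-180.0, 0.1, -3.4]
ft_force: [0.6, -0.4, 0.1]
finger_gap: 49.8
grip_force: 0.0
```

>>> {"api": "apply_moves", "payload": {
  "rows": [
    [0, 0, -30, 0, 0, 0],
    [0, 0, -50, 0, 0, 0],
    [0, 0, -50, 0, 0, 0],
    [0, 0, -50, 0, 0, 0],
    [0, 0, 0, 0, 0, 0]
  ]
}}

```text
time: 7.92
tool_pos: [527.5, -83.1, 221.7]
tcp_rot: [179.9, -0.6, -3.4]
ft_force: [0.2, -0.1, 0.7]
finger_gap: 50.2
grip_force: 0.0
```

```bash
python3 -c "
from h import *
p,d=snap('scene','lid1.png'); W=cloud('scene',d)
print('bar',rect(W,(525,-83),70,48,60),'plate',rect(W,(525,-83),130,12,22))
for c in ['scene','side']:
    p,d=snap(c); W=cloud(c,d)
    for s in (-48.5,48.5):
        x,y=567+s*np.cos(.183),-295.3+s*np.sin(.183)
        m=np.hypot(W[...,0]-x,W[...,1]-y)<35
        z=W[m][:,2]; z=z[z<80]; print(c,s,(x,y),len(z),np.percentile(z,[5,25,50,75,95]).round() if len(z) else '')
to(552.5,306,210,0)"
```

```text
bar (232, 52.9, array([525.6, -82.5]), array([23.9, 69.6]), 86.0) plate (2509, 16.3, array([525.4, -82.7]), array([113.3, 205.3]), 86.1)
scene -48.5 (np.float64(519.3098443873613), np.float64(-304.12604428055425)) 226 [59. 60. 61. 61. 63.]
scene 48.5 (np.float64(614.6901556126387), np.float64(-286.47395571944577)) 0 
side -48.5 (np.float64(519.3098443873613), np.float64(-304.12604428055425)) 2741 [59. 60. 61. 61. 62.]
side 48.5 (np.float64(614.6901556126387), np.float64(-286.47395571944577)) 1134 [16. 17. 17. 18. 19.]
t 8.07 tcp [524.1 -82.3 214.8] rot [-180.     0.    -3.4] F [ 0.5 -0.4 -0.5] gap 50.3
tool delta [   5.4 -389.3    4.8]
turn [-0.     0.    -0.059]
```

View pics/lid1.png

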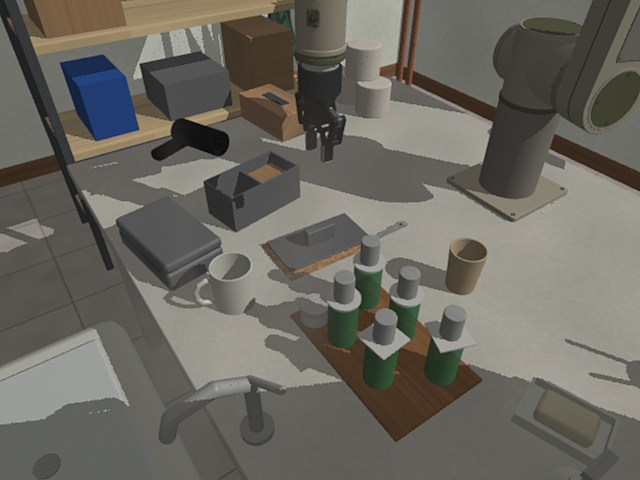

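The lid lies flat on the mat. The cardboard floors look to be about z 61 (near) and z 17 (far). Next I'll go to reject_b.

>>> {"api": "apply_moves", "payload": {
  "rows": [
    [10, -35, 0, 0, 0, 0],
    [14, -50, 0, 0, 0, 0],
    [14, -50, 0, 0, 0, 0],
    [14, -50, 0, 0, 0, 0],
    [14, -50, 0, 0, 0, 0]
  ]
}}

```text
time: 8.7
tool_pos: [603.5, 149.8, 212.8]
tcp_rot: [180.0, 0.2, -3.4]
ft_force: [1.2, 0.2, -0.0]
finger_gap: 50.1
grip_force: 0.0
```

>>> {"api": "apply_moves", "payload": {
  "rows": [
    [14, -50, 0, 0, 0, 0],
    [12, -40, 0, 0, 0, 0],
    [5, -17, 0, 0, 0, 0],
    [0, 0, 0, 0, 0, 0],
    [0, 0, 0, 0, 0, 0]
  ]
}}

```text
time: 9.32
tool_pos: [640.9, 252.3, 213.7]
tcp_rot: [179.9, 0.1, -3.4]
ft_force: [0.0, -0.1, -0.1]
finger_gap: 49.9
grip_force: 0.0
```

```bash
python3 -c "
from h import *
to(641,253,113)
p,d=snap('wrist','w1.png'); W=cloud('wrist',d)
for xy in [(642,254),(552,306),(550,206)]: print(rect(W,xy,35,152,165),rect(W,xy,46,97,112))
"
```

```text
t 9.32 tcp [640.9 252.3 213.7] rot [ 1.799e+02  1.000e-01 -3.400e+00] F [ 0.  -0.1 -0.1] gap 49.9
tool delta [  0.3  -0.8 100.7]
(2762, 155.8, array([643.7, 254.9]), array([33.5, 32.9]), 42.1) (4118, 108.8, array([643.5, 254.9]), array([58.4, 58.1]), 4.8)
(819, 155.6, array([552.8, 298.5]), array([15.3, 31.3]), 70.0) (1696, 108.7, array([550.5, 294.9]), array([31.8, 59. ]), 69.7)
(723, 155.6, array([550.1, 215.9]), array([30. , 13.6]), 13.2) (1180, 108.8, array([553.5, 224.5]), array([20.6, 54.3]), 79.8)
```

View pics/w1.png

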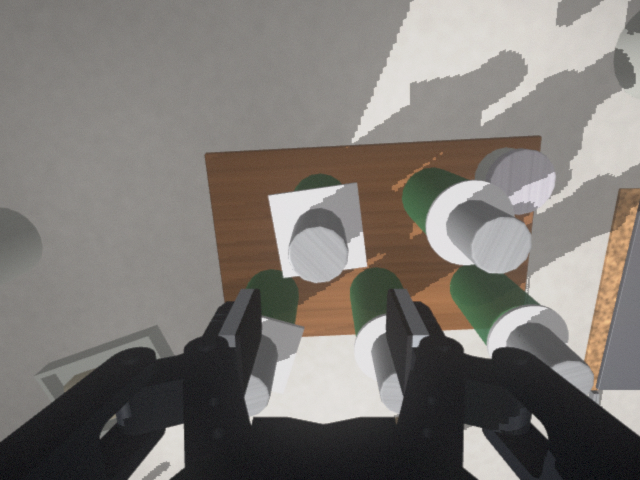

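Wrist view: the square-tag bottle's cap is at (318,255), beside the neighbours, and reprojects to (643.7, 254.9). Descending.

>>> {"api": "apply_moves", "payload": {
  "rows": [
    [2.5, -2.5, 30, 0, 0, 0],
    [0, 0, 35, 0, 0, 0],
    [0, 0, 25, 0, 0, 0],
    [0, 0, 9, 0, 0, 0],
    [0, 0, 2, 0, 0, 0]
  ]
}}

```text
time: 10.0
tool_pos: [644.2, 254.9, 114.2]
tcp_rot: [180.0, 0.0, -3.4]
ft_force: [0.9, 0.3, 0.8]
finger_gap: 49.9
grip_force: 0.0
```

>>> {"api": "apply_moves", "payload": {
  "rows": [
    [0, 0, 0, 0, 0, 0],
    [0, 0, 0, 0, 0, 0],
    [0, 0, 0, 0, 0, 0],
    [0, 0, 0, 0, 0, 0],
    [0, 0, 0, 0, 0, 0]
  ],
  "fingers": 0,
  "grip_force": 40
}}

```text
time: 10.62
tool_pos: [645.1, 255.8, 115.8]
tcp_rot: [-180.0, -0.1, -3.4]
ft_force: [0.2, -0.8, 5.9]
finger_gap: 33.1
grip_force: 40.4
```

>>> {"api": "apply_moves", "payload": {
  "rows": [
    [0, 0, -10, 0, 0, 0],
    [0, 0, -25, 0, 0, 0],
    [0, 0, -40, 0, 0, 0],
    [0, 0, -45, 0, 0, 0],
    [0, 0, -40, 0, 0, 0]
  ],
  "grip_force": 50
}}

```text
time: 11.25
tool_pos: [643.9, 255.8, 275.9]
tcp_rot: [-180.0, -0.0, -3.4]
ft_force: [0.6, 0.0, -2.5]
finger_gap: 33.1
grip_force: 49.8
```

```bash
python3 -c "
from h import *
to(614.7,-286.5,290,2)
"
```

```text
t 11.25 tcp [643.9 255.8 275.9] rot [-180.    -0.    -3.4] F [ 0.6  0.  -2.5] gap 33.1
tool delta [  2.8 543.1 -14.2]
turn [-0.    -0.    -0.094]
```

>>> {"api": "apply_moves", "payload": {
  "rows": [
    [0, 8, -15, 0, 0, 0],
    [0, 30, 0, 0, 0, 0],
    [0, 45, 0, 0, 0, 0],
    [0, 50, 0, 0, 0, 0],
    [0, 50, 0, 0, 0, 0]
  ]
}}

```text
time: 11.88
tool_pos: [632.3, 71.1, 287.1]
tcp_rot: [180.0, 0.2, -3.4]
ft_force: [0.7, 0.0, -2.2]
finger_gap: 33.1
grip_force: 49.9
```

>>> {"api": "apply_moves", "payload": {
  "rows": [
    [0.5, 50, 0, 0, 0, 0],
    [0.5, 50, 0, 0, 0, 0],
    [0.5, 50, 0, 0, 0, 0],
    [0.5, 50, 0, 0, 0, 0],
    [0.5, 50, 0, 0, 0, 0]
  ]
}}

```text
time: 12.5
tool_pos: [619.8, -178.5, 287.2]
tcp_rot: [-180.0, 0.1, -3.4]
ft_force: [1.0, -0.5, -1.7]
finger_gap: 32.7
grip_force: 49.9
```

>>> {"api": "apply_moves", "payload": {
  "rows": [
    [0, 50, 0, 0, 0, 0],
    [0, 35, 0, 0, 0, 0],
    [0, 20, 0, 0, 0, 0],
    [0, 5, 0, 0, 0, -0.09],
    [0, 0, 0, 0, 0, 0]
  ]
}}

```text
time: 13.12
tool_pos: [614.2, -286.4, 288.0]
tcp_rot: [-179.9, 0.1, 1.7]
ft_force: [0.2, 0.2, -2.3]
finger_gap: 33.1
grip_force: 50.0
```

```bash
python3 -c "
from h import *
to(614.7,-286.5,235,2)
p,d=snap('side','s2.png'); W=cloud('side',d)
print(rect(W,(567,-295),115,85,95))
s=sense()['tool_pos'];print('body',rect(W,s[:2],30,195,230), rect(W,s[:2],30,175,195)); m=np.hypot(W[...,0]-s[0],W[...,1]-s[1])<28; print('zmin bottle',np.percentile(W[m][:,2][W[m][:,2]>110],1))
"
```

```text
t 13.12 tcp [ 614.2 -286.4  288. ] rot [-1.799e+02  1.000e-01  1.700e+00] F [ 0.2  0.2 -2.3] gap 33.1
tool delta [ 0.6  0.2 53. ]
turn [-0.001  0.001 -0.005]
(2986, 89.9, array([ 566.4, -296.1]), array([201.9, 106.3]), 10.3)
body (1428, 213.4, array([ 599.6, -297.2]), array([22.7, 51.1]), 39.1) (528, 187.7, array([ 599.5, -297.4]), array([22.5, 51.1]), 39.8)
zmin bottle 188.74890108801534
```

View pics/s2.png

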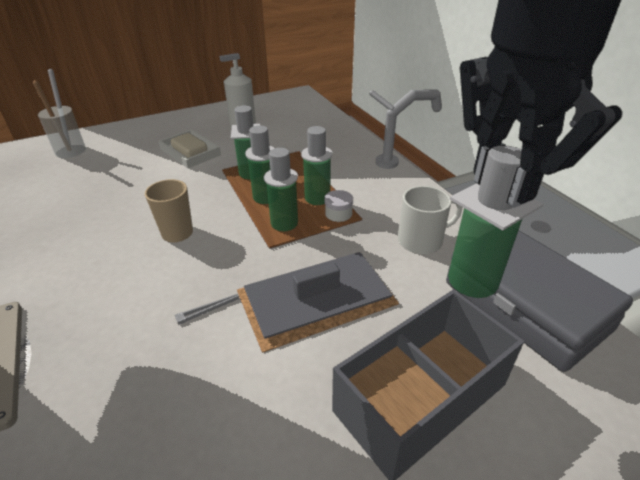

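The bottle hangs upright above the far compartment, and the box centre is confirmed. Lowering.

>>> {"api": "apply_moves", "payload": {
  "rows": [
    [0, 0.5, 20, 0, 0, 0],
    [0, 0, 35, 0, 0, 0],
    [0, 0, 35, 0, 0, 0],
    [0, 0, 25, 0, 0, 0],
    [0, 0, 15, 0, 0, 0]
  ]
}}

```text
time: 13.8
tool_pos: [613.3, -285.6, 155.6]
tcp_rot: [-179.9, 0.2, 1.8]
ft_force: [0.1, -0.3, -2.1]
finger_gap: 33.2
grip_force: 50.1
```

>>> {"api": "apply_moves", "payload": {
  "rows": [
    [0, 0, 10, 0, 0, 0],
    [0, 0, 6, 0, 0, 0],
    [0, 0, 3, 0, 0, 0],
    [0, 0, 2, 0, 0, 0],
    [0, 0, 2, 0, 0, 0]
  ]
}}

```text
time: 14.42
tool_pos: [614.9, -287.3, 136.7]
tcp_rot: [180.0, -0.1, 1.8]
ft_force: [0.4, -0.4, -1.8]
finger_gap: 32.9
grip_force: 50.1
```

>>> {"api": "apply_moves", "payload": {
  "rows": [
    [0, 0, 1.5, 0, 0, 0],
    [0, 0, 1.5, 0, 0, 0],
    [0, 0, 1.5, 0, 0, 0],
    [0, 0, 1, 0, 0, 0],
    [0, 0, 1, 0, 0, 0]
  ]
}}

```text
time: 15.05
tool_pos: [614.6, -287.1, 129.5]
tcp_rot: [180.0, -0.0, 1.8]
ft_force: [-0.1, -0.2, -1.7]
finger_gap: 33.0
grip_force: 50.1
```

>>> {"api": "apply_moves", "payload": {
  "rows": [
    [0, 0, 0.8, 0, 0, 0],
    [0, 0, 0.8, 0, 0, 0],
    [0, 0, 0.8, 0, 0, 0],
    [0, 0, 0.6, 0, 0, 0],
    [0, 0, 0, 0, 0, 0]
  ]
}}

```text
time: 15.68
tool_pos: [614.6, -287.1, 126.7]
tcp_rot: [180.0, -0.0, 1.8]
ft_force: [-1.5, -0.5, -1.4]
finger_gap: 33.0
grip_force: 50.1
```

>>> {"api": "apply_moves", "payload": {
  "rows": [
    [0, 0, 0.7, 0, 0, 0],
    [0, 0, 0.7, 0, 0, 0],
    [0, 0, 0.7, 0, 0, 0],
    [0, 0, 0, 0, 0, 0],
    [0, 0, 0, 0, 0, 0]
  ]
}}

```text
time: 16.3
tool_pos: [614.7, -287.1, 124.8]
tcp_rot: [180.0, -0.0, 1.8]
ft_force: [-0.8, -0.0, 1.8]
finger_gap: 32.7
grip_force: 50.4
```

>>> {"api": "apply_moves", "payload": {
  "rows": [
    [0, 0, 0, 0, 0, 0],
    [0, 0, 0, 0, 0, 0],
    [0, 0, 0, 0, 0, 0],
    [0, 0, 0, 0, 0, 0],
    [0, 0, -10, 0, 0, 0]
  ],
  "fingers": 52
}}

```text
time: 16.92
tool_pos: [613.9, -286.7, 133.7]
tcp_rot: [-179.9, 0.1, 1.8]
ft_force: [-0.0, -0.7, 0.6]
finger_gap: 52.3
grip_force: 0.0
```

>>> {"api": "apply_moves", "payload": {
  "rows": [
    [0, 0, -25, 0, 0, 0],
    [0, 0, -40, 0, 0, 0],
    [0, 0, -30, 0, 0, 0],
    [0, 0, 0, 0, 0, 0],
    [0, 0, 0, 0, 0, 0]
  ]
}}

```text
time: 17.55
tool_pos: [614.4, -287.0, 229.3]
tcp_rot: [-180.0, 0.0, 1.8]
ft_force: [-0.0, 0.2, -1.1]
finger_gap: 51.8
grip_force: 0.0
```

```bash
python3 -c "
from h import *
p,d=snap('scene','s3.png'); W=cloud('scene',d)
print(rect(W,(614,-287),30,157,172),rect(W,(614,-287),45,110,125))
to(552.8,305.5,228,-3)
"
```

```text
(148, 165.4, array([ 613.3, -286.5]), array([32.2, 34.3]), 2.3) (281, 119.0, array([ 612.5, -288.1]), array([61. , 61.8]), 12.2)
t 17.6 tcp [ 614.  -286.8  228.3] rot [-1.799e+02  1.000e-01  1.800e+00] F [0.4 0.3 0.4] gap 51.9
tool delta [ -43.  -593.9    0.9]
turn [-0.001  0.002  0.083]
```

>>> {"api": "apply_moves", "payload": {
  "rows": [
    [-3, -34, 0, 0, 0, 0],
    [-3.5, -50, 0, 0, 0, 0],
    [-3.5, -50, 0, 0, 0, 0],
    [-3.5, -50, 0, 0, 0, 0],
    [-3.5, -50, 0, 0, 0, 0]
  ]
}}

```text
time: 18.23
tool_pos: [589.1, -52.0, 227.8]
tcp_rot: [-180.0, 0.1, 1.8]
ft_force: [0.6, 0.1, 0.4]
finger_gap: 51.5
grip_force: 0.0
```

>>> {"api": "apply_moves", "payload": {
  "rows": [
    [-3.5, -50, 0, 0, 0, 0],
    [-3.5, -50, 0, 0, 0, 0],
    [-3.5, -50, 0, 0, 0, 0],
    [-3.5, -50, 0, 0, 0, 0],
    [-3.5, -50, 0, 0, 0, 0]
  ]
}}

```text
time: 18.85
tool_pos: [564.0, 197.0, 227.8]
tcp_rot: [180.0, 0.1, 1.8]
ft_force: [0.8, -0.8, 0.1]
finger_gap: 52.0
grip_force: 0.0
```

>>> {"api": "apply_moves", "payload": {
  "rows": [
    [-3.5, -50, 0, 0, 0, 0],
    [-3.5, -40, 0, 0, 0, 0],
    [-2, -20, 0, 0, 0, 0.103],
    [0, 0, 12, 0, 0, 0.103],
    [0, 0, 0, 0, 0, 0]
  ]
}}

```text
time: 19.48
tool_pos: [551.3, 305.0, 214.6]
tcp_rot: [179.8, 0.2, -10.0]
ft_force: [-0.6, 0.0, -0.1]
finger_gap: 51.8
grip_force: 0.0
```

```bash
python3 -c "
from h import *
p,d=snap('wrist'); W=cloud('wrist',d)
for xy in [(552,306)]: 
  r=rect(W,xy,35,152,165);print(r,rect(W,xy,46,97,112))
to(r[2][0],r[2][1],113)
"
```

```text
(2745, 156.2, array([555.3, 307.2]), array([33.3, 33.2]), 80.6) (4094, 109.4, array([554.9, 307.5]), array([58.2, 58.7]), 69.7)
t 19.52 tcp [551.8 304.9 215.6] rot [179.9   0.2  -9.9] F [-0.5 -0.2  0.1] gap 51.7
tool delta [  3.3  -3.1 102.6]
```

>>> {"api": "apply_moves", "payload": {
  "rows": [
    [2.8, -2.8, 30, 0, 0, 0],
    [0, 0, 35, 0, 0, 0],
    [0, 0, 25, 0, 0, 0],
    [0, 0, 9, 0, 0, 0],
    [0, 0, 2, 0, 0, 0]
  ]
}}

```text
time: 20.15
tool_pos: [556.1, 307.3, 116.6]
tcp_rot: [180.0, 0.0, -10.0]
ft_force: [0.0, 1.7, 0.5]
finger_gap: 52.3
grip_force: 0.0
```

>>> {"api": "apply_moves", "payload": {
  "rows": [
    [0, 0, 0, 0, 0, 0],
    [0, 0, 0, 0, 0, 0],
    [0, 0, 0, 0, 0, 0],
    [0, 0, 0, 0, 0, 0],
    [0, 0, 0, 0, 0, 0]
  ],
  "fingers": 0,
  "grip_force": 50
}}

```text
time: 20.78
tool_pos: [557.0, 307.9, 118.1]
tcp_rot: [-179.9, -0.1, -10.0]
ft_force: [-0.4, -2.4, 6.1]
finger_gap: 32.9
grip_force: 50.2
```

>>> {"api": "apply_moves", "payload": {
  "rows": [
    [0, 0, -10, 0, 0, 0],
    [0, 0, -25, 0, 0, 0],
    [0, 0, -45, 0, 0, 0],
    [0, 0, -50, 0, 0, 0],
    [0, 0, -48, 0, 0, 0]
  ]
}}

```text
time: 21.4
tool_pos: [555.6, 307.5, 296.2]
tcp_rot: [180.0, 0.0, -10.0]
ft_force: [1.0, -0.0, -1.0]
finger_gap: 33.0
grip_force: 49.9
```

```bash
python3 -c "
from h import *
to(519,-304.5,290,21)
"
```

```text
t 21.4 tcp [555.6 307.5 296.2] rot [180.   0. -10.] F [ 1. -0. -1.] gap 33.0
tool delta [ 70.6 609.    6.3]
turn [ 0.     0.001 -0.542]
```

>>> {"api": "apply_moves", "payload": {
  "rows": [
    [1, 10, 0, 0, 0, 0],
    [3.5, 30, 0, 0, 0, 0],
    [5.2, 45, 0, 0, 0, 0],
    [5.8, 50, 0, 0, 0, 0],
    [5.8, 50, 0, 0, 0, 0]
  ]
}}

```text
time: 22.02
tool_pos: [543.6, 120.0, 292.7]
tcp_rot: [180.0, 0.1, -10.0]
ft_force: [1.0, 0.6, -2.7]
finger_gap: 33.1
grip_force: 50.1
```

>>> {"api": "apply_moves", "payload": {
  "rows": [
    [5.8, 50, 0, 0, 0, 0],
    [5.8, 50, 0, 0, 0, 0],
    [5.8, 50, 0, 0, 0, 0],
    [5.8, 50, 0, 0, 0, 0],
    [5.8, 50, 0, 0, 0, 0]
  ]
}}

```text
time: 22.65
tool_pos: [528.5, -131.0, 292.9]
tcp_rot: [-180.0, 0.1, -10.0]
ft_force: [0.5, -0.5, -1.9]
finger_gap: 33.0
grip_force: 50.1
```

>>> {"api": "apply_moves", "payload": {
  "rows": [
    [5.8, 50, 0, 0, 0, 0],
    [5.8, 50, 0, 0, 0, 0],
    [4.6, 40, 0, 0, 0, 0],
    [2.8, 24, 0, 0, 0, 0],
    [1.2, 10, 0, 0, 0, 0]
  ]
}}

```text
time: 23.28
tool_pos: [518.7, -305.0, 293.4]
tcp_rot: [-179.9, 0.1, -10.1]
ft_force: [0.1, -0.5, -2.4]
finger_gap: 33.3
grip_force: 50.2
```

>>> {"api": "apply_moves", "payload": {
  "rows": [
    [0, 0, 0, 0, 0, -0.1],
    [0, 0, 0, 0, 0, -0.15],
    [0, 0, 0, 0, 0, -0.15],
    [0, 0, 0, 0, 0, -0.14],
    [0, 0, 0, 0, 0, 0]
  ]
}}

```text
time: 23.9
tool_pos: [519.7, -303.1, 294.3]
tcp_rot: [-180.0, -0.0, 20.9]
ft_force: [-0.8, 0.6, -1.7]
finger_gap: 32.7
grip_force: 50.3
```

```bash
python3 -c "
from h import *
to(519,-304.5,182,21)
p,d=snap('side','s4.png'); p,d=snap('scene'); W=cloud('scene',d)
print(rect(W,(614,-287),30,157,172),rect(W,(519,-304),45,265,310))
for z in (200,225,250): print(z,rect(W,(519,-304),45,z,z+20))
"
```

```text
t 23.9 tcp [ 519.7 -303.1  294.3] rot [-180.    -0.    20.9] F [-0.8  0.6 -1.7] gap 32.7
tool delta [ -1.1   1.1 112.3]
turn [-0.001 -0.    -0.001]
(150, 165.3, array([ 611.6, -287.3]), array([34.3, 32.5]), 47.5) (600, 285.4, array([ 517.2, -305. ]), array([62.9, 61.7]), 7.4)
200 (197, 210.5, array([ 524.7, -292.4]), array([26.1, 51. ]), 60.1)
225 (201, 234.9, array([ 522.9, -293.6]), array([31.2, 51.8]), 62.9)
250 (219, 260.2, array([ 524.2, -292.6]), array([29.3, 51.6]), 60.6)
```

View pics/s4.png

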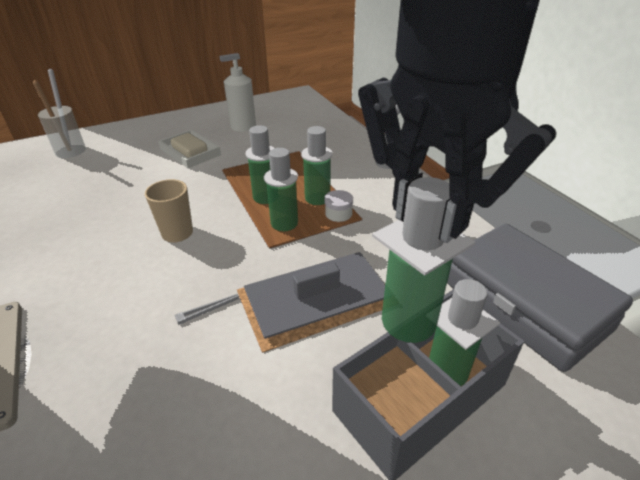

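Bottle b stands in the far compartment (465,300). Bottle a hangs square-on over the near compartment. Lowering.

>>> {"api": "apply_moves", "payload": {
  "rows": [
    [-0.8, 1, 20, 0, 0, 0],
    [0, 0, 35, 0, 0, 0],
    [0, 0, 30, 0, 0, 0],
    [0, 0, 16, 0, 0, 0],
    [0, 0, 6, 0, 0, 0]
  ]
}}

```text
time: 24.62
tool_pos: [518.3, -305.2, 185.8]
tcp_rot: [-179.9, 0.1, 20.9]
ft_force: [-0.2, 0.1, -2.2]
finger_gap: 33.1
grip_force: 50.3
```

>>> {"api": "apply_moves", "payload": {
  "rows": [
    [0, 0, 2, 0, 0, 0],
    [0, 0, 2, 0, 0, 0],
    [0, 0, 1.5, 0, 0, 0],
    [0, 0, 1, 0, 0, 0],
    [0, 0, 0, 0, 0, 0]
  ]
}}

```text
time: 25.25
tool_pos: [518.9, -305.6, 181.1]
tcp_rot: [180.0, -0.0, 20.9]
ft_force: [-0.2, -0.4, -2.0]
finger_gap: 33.1
grip_force: 50.3
```

>>> {"api": "apply_moves", "payload": {
  "rows": [
    [0, 0, 1, 0, 0, 0],
    [0, 0, 1, 0, 0, 0],
    [0, 0, 1, 0, 0, 0],
    [0, 0, 1, 0, 0, 0],
    [0, 0, 0, 0, 0, 0]
  ]
}}

```text
time: 25.88
tool_pos: [518.8, -305.6, 176.8]
tcp_rot: [-180.0, 0.0, 20.9]
ft_force: [-0.6, -0.0, -1.8]
finger_gap: 33.0
grip_force: 50.3
```

>>> {"api": "apply_moves", "payload": {
  "rows": [
    [0, 0, 1, 0, 0, 0],
    [0, 0, 1, 0, 0, 0],
    [0, 0, 0.8, 0, 0, 0],
    [0, 0, 0, 0, 0, 0],
    [0, 0, 0, 0, 0, 0]
  ]
}}

```text
time: 26.5
tool_pos: [518.9, -305.6, 174.2]
tcp_rot: [-180.0, 0.0, 20.9]
ft_force: [0.4, -0.2, -2.5]
finger_gap: 33.1
grip_force: 50.3
```

>>> {"api": "apply_moves", "payload": {
  "rows": [
    [0, 0, 0.8, 0, 0, 0],
    [0, 0, 0.8, 0, 0, 0],
    [0, 0, 0.8, 0, 0, 0],
    [0, 0, 0, 0, 0, 0],
    [0, 0, 0, 0, 0, 0]
  ]
}}

```text
time: 27.12
tool_pos: [518.9, -305.6, 171.9]
tcp_rot: [180.0, -0.0, 20.9]
ft_force: [-0.3, 1.0, -0.9]
finger_gap: 33.0
grip_force: 50.3
```

>>> {"api": "apply_moves", "payload": {
  "rows": [
    [0, 0, 0.7, 0, 0, 0],
    [0, 0, 0.7, 0, 0, 0],
    [0, 0, 0.4, 0, 0, 0],
    [0, 0, 0, 0, 0, 0],
    [0, 0, 0, 0, 0, 0]
  ]
}}

```text
time: 27.75
tool_pos: [519.0, -305.7, 170.2]
tcp_rot: [180.0, -0.0, 20.9]
ft_force: [-0.9, 1.3, 2.1]
finger_gap: 32.6
grip_force: 50.6
```

Contact at about 4 N. Releasing and rising.

>>> {"api": "apply_moves", "payload": {
  "rows": [
    [0, 0, 0, 0, 0, 0],
    [0, 0, 0, 0, 0, 0],
    [0, 0, 0, 0, 0, 0],
    [0, 0, 0, 0, 0, 0],
    [0, 0, -10, 0, 0, 0]
  ],
  "fingers": 52
}}

```text
time: 28.38
tool_pos: [518.3, -305.2, 179.3]
tcp_rot: [-179.9, 0.1, 20.9]
ft_force: [-0.1, -0.6, 0.3]
finger_gap: 52.1
grip_force: 0.0
```

>>> {"api": "apply_moves", "payload": {
  "rows": [
    [0, 0, -25, 0, 0, 0],
    [0, 0, -40, 0, 0, 0],
    [0, 0, -40, 0, 0, 0],
    [0, 0, 0, 0, 0, 0],
    [0, 0, 0, 0, 0, 0]
  ]
}}

```text
time: 29.0
tool_pos: [518.9, -305.6, 285.2]
tcp_rot: [180.0, -0.0, 20.9]
ft_force: [-0.1, -0.1, -0.6]
finger_gap: 52.0
grip_force: 0.0
```

```bash
python3 -c "
from h import *
p,d=snap('scene'); W=cloud('scene',d); snap('side','end.png')
print(rect(W,(613,-287),30,157,172),rect(W,(519,-304),30,200,216),rect(W,(519,-304),45,155,170))
for xy in [(546,108),(552,208),(642,156)]: print(rect(W,xy,35,147,165))
print('plate',rect(W,(525,-83),130,12,22))
"
```

```text
(144, 165.6, array([ 612.4, -286.5]), array([32.6, 33.1]), 4.0) (133, 208.5, array([ 517.1, -305.8]), array([33. , 32.7]), 69.6) (263, 162.4, array([ 516.8, -307.1]), array([60.8, 63.5]), 10.5)
(258, 155.7, array([550.1, 108.2]), array([33.7, 32.2]), 28.1)
(316, 155.8, array([549.9, 205.3]), array([35.3, 32.3]), 69.1)
(312, 155.8, array([642.2, 156. ]), array([32.7, 32. ]), 53.7)
plate (2519, 16.3, array([525.4, -83.2]), array([112.5, 205.7]), 86.8)
```

View pics/end.png

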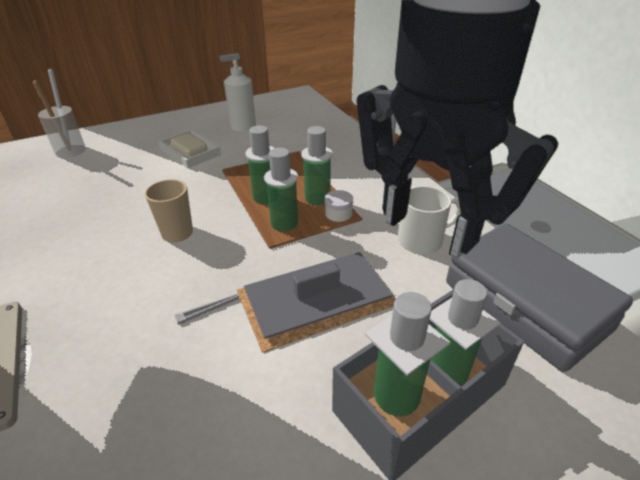

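Both square-tagged bottles stand upright in the box, at (405,350) and (462,330). The lid is on the mat and nothing else has moved.

```bash
python3 -c "
from h import *
print(job.hand_in())"
```

```text
the job is handed in; nothing more can be done
None
```

The job is handed in at about 29 s of the 67 s limit: the lid lies flat, bar up, on the mat, one square-tagged bottle stands in each compartment (set down at about 4 N), and the round-tagged bottles have not moved; `hand_in` gave no verdict.

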